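# Thread the square-shank spindle into the jig lift's worm drive

## Robot

A 6-joint arm with a two-finger parallel gripper is mounted at the origin on a cart in front of the work surface, level with it; the furniture and walls round the work are solid. World frame = base frame: x ahead of the robot, y to its left, z up, the work surface at z = 0. Lengths are in m, angles in degrees, forces in N, time in s.
With the tool pointing down it reaches from about 0.4 to 0.825 m from the base axis. Payload 7 kg.
Tool frame: the origin (TCP) lies at the very end of the fingers, on their centre line; the grasp point (between the pads) lies 19 mm behind it; z points along the fingers, y is the direction in which the jaws open and shut (so a half turn about z gives the same grasp; the last joint's range is limited). The gripper opens to 88 mm and grips with 3 to 60 N. Pads are 19 mm wide; open, the fingers measure 130 mm over their backs; the gripper's body (78 mm by 193 mm) begins 47 mm behind the grasp point.
Start: joints at [89.674, 20.546, 0.682, 0, -70.136, -16.507], TCP at [0.195, 0.646, 0.194] pointing down, gripper open.
Joint ranges: [-176.03, 176.03], [-82.01, 121.73], [-58.28, 71.71], [-173.87, 95.51], [-174.79, -0.11], [-173.66, 173.66]. Speed limits (degrees/s): [136.94, 136.94, 172.46, 180, 180, 180].

## Interface

Orientations are given as [roll, pitch, yaw] about the fixed x, y, z axes, in that order (R = Rz(yaw) Ry(pitch) Rx(roll)).
In Python, from plant import telemetry, optics, ctrl gives the robot as it stands.
- The arm moves only by the tool servo_tool, never from a script. Its argument "rows" is a list of rows, each a list of 3 entries, a list of its own where there are three numbers: the shift along the tool's x, y, z in m, then the turn, a rotation vector about the tool's x, y, z in units of 6 degrees (1.0 is 6 degrees), then the closure, from 0 (fully open) to 1 (shut). A call has 1 to 20 rows; each row shifts and turns the commanded pose from where the row before left it, along the tool's axes as they then stand; what a row does not reach is not made up. A row lasts 1/12 s, in which the tool goes at most 41.7 mm and 7.16 degrees, less where a joint would pass 70% of its speed; a pose out of reach is approached as far as the arm can. A call is refused whole if a number of a shift passes 0.0417 or a number of a turn 1, either way. A call with a gripper value outside its range is refused whole. The fingers move at their own pace and stop on an object; the grip force is fixed at half the most. Time passes only in rows, so rows that do not move let the fingers close. It gives the time, the measured TCP pose, the force and the opening at its end, in the units of the state.
- telemetry.get_obs(): the state, without advancing time (a new reading comes with each control period).
- optics.snapshot(name): name is "scene" or "top"; returns the picture (384x512x3 uint8, red, green, blue); there is no depth.
- optics.camera_info(name): a dict with "mtx" (3x3 intrinsics, pixels), "rvec" (rotation vector, rad) and "tvec" (3), from world to camera coordinates, as OpenCV has them. Camera axes: x right, y down, z forward; pixel columns grow to the right and rows downward; lengths in m; the calibration is good to about 2 mm. A picture is of the moment at which its call begins. camera_info takes no time and is no camera call.
- ctrl.close_job(): hands the job in, once; it reports no verdict.
The state is a dict: "clock": time; "joint_pos": joint angles; "qvel": joint speeds; "tau": joint torques, N m; "tool_pos": TCP position; "orientation": TCP orientation; "force": force on the tool from outside, world axes, zero at the start; "moment": the same for the moment, N m; "opening": finger opening in m.
Only numpy, scipy, OpenCV 4.12 (cv2) and the standard library are available. Lean on these libraries where they do the work, as an engineer would, in place of code of your own. Each camera call takes 0.05 s, during which the arm holds its last target.

## Task

Take the spindle with the red crossbar out of its black stand and thread it down through the steel guide bush on top of the green drive. The drive's square hub is out of sight below the bush at an unknown angle, so rest the shank on it lightly and turn until the square drops in, then lower it fully home, with the collar flat on the bush, and let go. Never force it and never let it drop, and leave the glass jar, the red printing pad and the breaker at the front edge of the table where they are.

Things in the scene. Friction and masses are not known exactly. Their poses are not given: they have to be found in the camera images.
- spindle_grip (a point): Centre of the spindle's red crossbar: 70 mm long along x, 14 mm wide along y, 24 mm tall; grasp it here from above across its width. z points up along the spindle's axis. The spindle is one rigid part of about 0.22 kg; this point lies on its axis 36 mm above the underside of the collar and 96 mm above the tip. Between collar and bar is a neck, 20 mm diameter, 16 mm long.
- spindle_collar (a point): Centre of the underside of the spindle's dark round collar (36 mm diameter, 8 mm thick), the face that must end on the guide bush; axes as at the crossbar.
- spindle_tip (a point): Centre of the lower end of the spindle's bright steel shank. The shank is 60 mm long from here to the collar, 16 x 16 mm square (22.6 mm over the corners), its sides parallel to the crossbar's x and y; the last 4 mm taper to an 11 mm square.
- drive_mouth (a point): Centre of the top of the steel guide bush (42 mm outside) on the green gear housing (foot 100 x 88 mm, fixed to the table), 100 mm above the table; z up, x and y along the housing's sides. Its round bore, 25 mm diameter, leads straight down to the hidden brass hub.
- hub_top (a point): Centre of the hub's top, 24 mm below the bush's top; axes are the HOUSING's, the hub's own angle is not measured. Hub 30 mm thick, square through-hole 17.6 mm wide, open below, held by the self-locking worm (does not turn under light load). Its square is always out of line with the housing: turned anywhere from 11 to 79 degrees from its sides; the shank enters within 5 degrees of it, at any quarter turn, else rests with its tip 1 to 3 mm in.
- stand_mouth (a point): Centre of the top of the black storage stand (70 x 70 mm, 84 mm foot, fixed to the table), 64 mm above the table. At the start the spindle stands upright in its loose round through-bore (25.6 mm diameter), collar resting on this top, crossbar uppermost.
- jar_center (a point): Middle of the open glass jar with screws (64 mm diameter, 70 mm tall), half-way up; a bystander.
- breaker_center (a point): Middle of the grey two-pole breaker near the table edge in front of the robot (83 x 37 x 71 mm), 30 mm above the table; a bystander.
- pad_center (a point): Middle of the red printing pad on its wooden backing (44 x 44 x 44 mm), 20 mm above the table; a bystander.
Not all that is in view belongs to the job. Several things look just like the part that bears spindle_grip: the one meant starts farthest to the robot's right.

How it is judged:
By the outcome, as a careful person would: the job done as asked, in the order asked, and still so for the second after the job is handed in, with the robot touching nothing.
It also fails if it takes over 67 s, if anything falls off the work surface, if the arm or the gripper's body presses on something with over 40 N, if the wrist force passes 120 N, or if a joint passes its speed limit or range.

## Working session

There is one attempt and no reset: what is moved stays moved. The work goes in short steps, Python scripts to look and compute and a tool call to move; the robot and the scene stay as the last step left them, time stands still between calls to the robot, and variables do not carry over. Pictures are saved under pics/ and viewed, and the job is handed in when it is done.

Besides the shell and the picture viewer there is one more tool, called after "Request:" by a JSON object that holds its "api" and its "payload". servo_tool: Moves the arm, as the interface text tells. Its arguments: {"type":"object","properties":{"rows":{"type":"array"}},"required":["rows"]}

```bash
mkdir -p pics; ls; python3 - <<'E'
from plant import telemetry, optics, ctrl
import cv2
print(telemetry.get_obs())
for n in("scene","top"):
    im=optics.snapshot(n); cv2.imwrite(f"pics/{n}0.png",im[:,:,::-1]); i=optics.camera_info(n); print(n,i)
E
```

```text
pics
{'clock': 0.0, 'joint_pos': array([ 8.96742170e+01,  2.05907432e+01,  6.35462714e-01, -1.97449406e-02,
       -7.01369332e+01, -1.65050543e+01]), 'qvel': array([-0.04348663,  0.07862909,  0.0262144 ,  0.04456793, -0.0038065 ,
       -0.07694659]), 'tau': array([ 6.80249996e-04, -5.82713342e+01,  2.93061697e+01,  6.99723691e+00,
        7.02699821e-03, -1.52410912e-04]), 'tool_pos': array([0.1953406 , 0.64555804, 0.19284456]), 'orientation': array([ 1.79906312e+02, -8.40349742e-03, -1.68375541e+01]), 'force': array([ 0.33008764,  0.13484284, -0.30613345]), 'moment': array([-0.02128195,  0.02988748, -0.00796877]), 'opening': 0.08751248202240869}
scene {'mtx': array([[402.84829568,   0.        , 262.71621383],
       [  0.        , 402.84829568, 188.93729191],
       [  0.        ,   0.        ,   1.        ]]), 'rvec': array([ 2.03892521, -0.42991599,  0.27889382]), 'tvec': array([-0.42829034,  0.25485024,  0.58993611])}
top {'mtx': array([[409.9911802 ,   0.        , 253.21670582],
       [  0.        , 409.9911802 , 196.07375068],
       [  0.        ,   0.        ,   1.        ]]), 'rvec': array([ 2.19765279, -2.15292365,  0.10044303]), 'tvec': array([0.13118813, 0.52562088, 0.95838595])}
```

View pics/scene0.png

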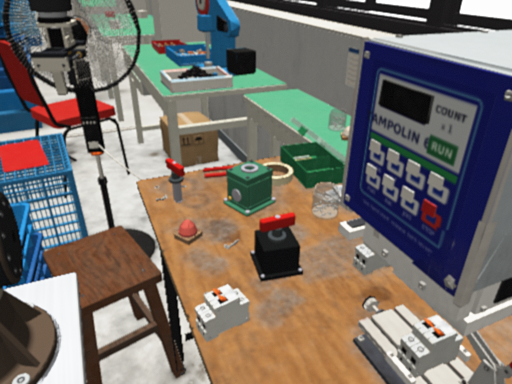

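View pics/top0.png

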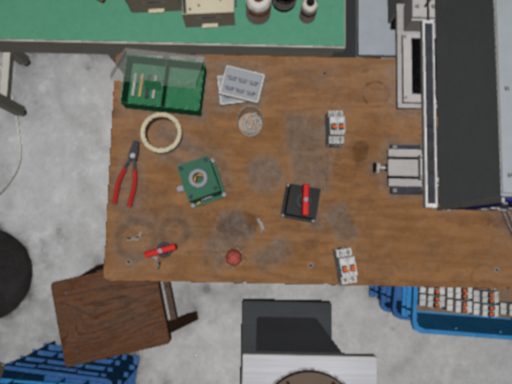

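The target is the red bar in the black stand: top view about (305,200), scene view about (278,222). The look-alike at top (160,250) is further left. The green drive's bush is at top (200,178). Next I'll measure these.

```bash
cat > h.py <<'E'
import numpy as np, cv2
from plant import telemetry, optics, ctrl
def cam(n):
    i=optics.camera_info(n); R,_=cv2.Rodrigues(np.array(i["rvec"],float)); return np.array(i["mtx"]),R,np.array(i["tvec"]).ravel()
def proj(n,p):
    K,R,t=cam(n); q=(K@(R@np.atleast_2d(p).T+t[:,None])).T; return q[:,:2]/q[:,2:]
def plane(n,px,z):
    K,R,t=cam(n); d=(R.T@np.linalg.inv(K)@np.c_[np.atleast_2d(px),np.ones(len(np.atleast_2d(px)))].T).T; c=-R.T@t
    return c+d*((z-c[2])/d[:,2])[:,None]
def tri(pa,pb):
    P=[]
    for n in("scene","top"):
        K,R,t=cam(n);P.append(K@np.c_[R,t])
    X=cv2.triangulatePoints(P[0],P[1],np.array(pa,float).reshape(2,1),np.array(pb,float).reshape(2,1));return (X[:3]/X[3]).ravel()
def snap(n,f):
    im=optics.snapshot(n)[:,:,::-1].copy(); cv2.imwrite(f"pics/{f}.png",im); return im
E
python3 - <<'E'
from h import *
print("origin px",proj("top",[[0,0,0],[.5,0,0],[.195,.646,.19]]))
for n in("scene","top"):
    im=cv2.imread(f"pics/{n}0.png"); hsv=cv2.cvtColor(im,cv2.COLOR_BGR2HSV)
    m=((hsv[...,0]<8)|(hsv[...,0]>172))&(hsv[...,1]>150)&(hsv[...,2]>90)
    k,l,s,c=cv2.connectedComponentsWithStats(m.astype(np.uint8))
    for i in range(1,k):
        if s[i,4]>20:
            pts=np.argwhere(l==i)[:,::-1].astype(np.float32); print(n,s[i],c[i],cv2.minAreaRect(pts))
    print(n,"g")
    m=(hsv[...,0]>60)&(hsv[...,0]<90)&(hsv[...,1]>80)
    k,l,s,c=cv2.connectedComponentsWithStats(m.astype(np.uint8))
    for i in range(1,k):
        if 200<s[i,4]<4000: print(s[i],c[i])
T=cv2.imread("pics/top0.png");S=cv2.imread("pics/scene0.png")
a=cv2.resize(T[150:215,170:240],None,fx=5.7,fy=5.7,interpolation=cv2.INTER_CUBIC)
b=cv2.resize(T[165:230,270:340],None,fx=5.7,fy=5.7,interpolation=cv2.INTER_CUBIC)
cv2.imwrite("pics/topz.png",np.hstack([a,b]))
cv2.imwrite("pics/scz.png",cv2.resize(S[150:290,160:350],None,fx=4,fy=4,interpolation=cv2.INTER_CUBIC))
E
```

```text
origin px [[309.33812253 420.93088895]
 [310.97518793 207.42643168]
 [-12.71360767 352.89491666]]
scene [199   0  10  14  49] [204.83673469   7.65306122] ((204.8724822998047, 7.110733985900879), (6.308085918426514, 14.090788841247559), 34.99202346801758)
scene [  0  40  61  88 925] [26.59459459 88.51243243] ((25.000003814697266, 86.5), (105.47163391113281, 18.3503475189209), 59.03623962402344)
scene [152  40  31  13 147] [164.48979592  44.48979592] ((167.16969299316406, 46.063350677490234), (11.558331489562988, 29.918479919433594), 87.27368927001953)
scene [ 0 46  6 14 35] [ 2.74285714 51.65714286] ((3.486301898956299, 52.13014221191406), (13.927896499633789, 4.330522537231445), 69.44395446777344)
scene [ 47  98  34  27 629] [ 65.51669316 111.62957075] ((64.1922378540039, 113.28429412841797), (24.85426902770996, 30.08003807067871), 77.73522186279297)
scene [ 96 100  19  18 209] [104.03349282 109.29186603] ((104.8269271850586, 107.6346206665039), (18.434917449951172, 15.885406494140625), 78.69007110595703)
scene [   0  140   49   32 1147] [ 22.03836094 155.50043592] ((23.2319984436035
[... 1534 characters left out ...]
9627 188.42857143] ((132.7281951904297, 188.04025268554688), (5.734915733337402, 36.668701171875), 10.007979393005371)
top [302 184   8  32 188] [305.17553191 199.70212766] ((305.1745300292969, 199.48585510253906), (6.819644451141357, 31.18792724609375), 2.4895529747009277)
top [161 244  16   9  93] [168.59139785 247.83870968] ((168.46226501464844, 247.86793518066406), (6.593306064605713, 14.697578430175781), 74.05460357666016)
top [144 248  15  10  87] [150.73563218 252.73563218] ((150.77359008789062, 252.70755004882812), (6.4559454917907715, 13.736054420471191), 74.05460357666016)
top g
[ 121   64   84   51 2004] [166.39371257  96.47155689]
[179 157  45  47 985] [201.82639594 180.62538071]
```

View pics/topz.png

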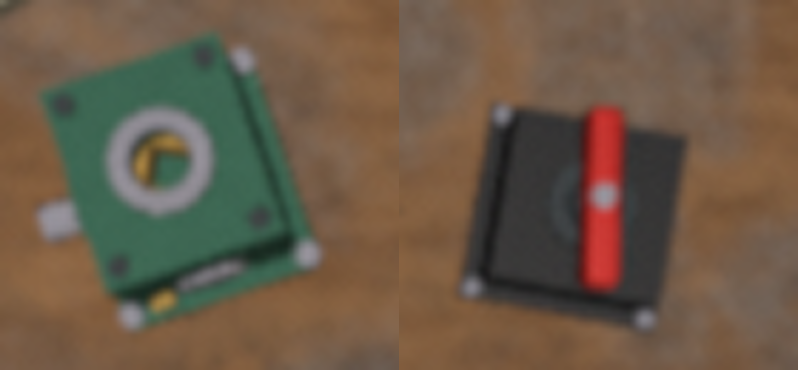

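View pics/scz.png

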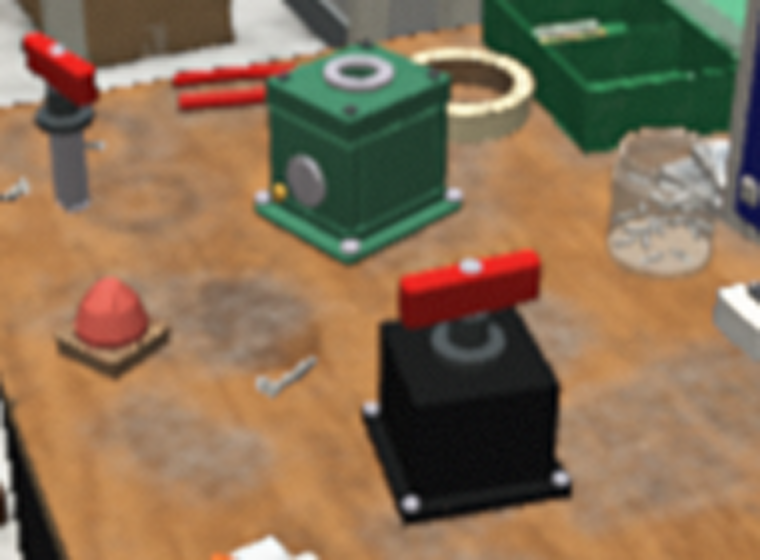

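```bash
python3 - <<'E'
from h import *
T=cv2.imread("pics/top0.png");S=cv2.imread("pics/scene0.png")
z=8
a=cv2.resize(T[160:200,180:225],None,fx=16,fy=14,interpolation=cv2.INTER_CUBIC);cv2.imwrite("pics/bush.png",a)
# bush ring: gray (low sat, bright) near
for n,im,(x0,x1,y0,y1) in(("top",T,(184,214,162,194)),("scene",S,(236,262,158,178))):
    hsv=cv2.cvtColor(im,cv2.COLOR_BGR2HSV)
    m=np.zeros(im.shape[:2],np.uint8); m[y0:y1,x0:x1]=((hsv[...,1]<60)&(hsv[...,2]>100))[y0:y1,x0:x1]
    k,l,s,c=cv2.connectedComponentsWithStats(m)
    i=1+np.argmax(s[1:,4]); mm=(l==i).astype(np.uint8)
    cs,_=cv2.findContours(mm,cv2.RETR_EXTERNAL,cv2.CHAIN_APPROX_NONE)
    e=cv2.fitEllipse(cs[0]); print(n,s[i],e,"plane .1",plane(n,e[0],.1))
    if n=="top": te=e[0]
    else: se=e[0]
print("tri",tri(se,te))
# spindle: button top
print("bar top",plane("top",[[305.17,199.5],[305.2,199.7]],.112))
r=((305.1745,199.486),(6.82,31.19),2.49); b=cv2.boxPoints(r); p=plane("top",b,.112); print(p, [np.linalg.norm(p[i]-p[(i+1)%4]) for i in range(4)])
for i in range(4):
    d=p[(i+1)%4]-p[i]; print(np.degrees(np.arctan2(d[1],d[0])))
g=plane("top",[[305.17,199.5]],.112)[0]
print("proj in scene",proj("scene",[[g[0],g[1],.112]]), "top-center expected (160+470/4,150+265/4)=",160+470/4,150+265/4)
print("tri button",tri((160+470/4,150+266/4),(270+204/5.7,165+194/5.7)))
# stand ring ellipse / collar approx
print("foot bolts stand",plane("top",[[270+(472-399)/5.7,165+287/5.7],[270+(502-399)/5.7,165+115/5.7],[270+(645-399)/5.7,165+319/5.7]],.008))
print("drive bolts",plane("top",[[170+131/5.7,150+316/5.7],[170+308/5.7,150+255/5.7],[170+241/5.7,150+60/5.7]],.01))
E
```

```text
top [188 168  20  20 223] ((197.6221160888672, 177.66246032714844), (18.743257522583008, 19.000120162963867), 71.15470123291016) plane .1 [[0.55429462 0.26607866 0.1       ]]
scene [241 164  18   9 121] ((249.14328002929688, 167.83872985839844), (8.428117752075195, 17.50975799560547), 91.471435546875) plane .1 [[0.55118055 0.25990864 0.1       ]]
tri [0.55443252 0.26669415 0.09641408]
bar top [[0.5096049  0.02868525 0.112     ]
 [0.50916907 0.02861599 0.112     ]]
[[0.47583464 0.03724275 0.112     ]
 [0.54401461 0.03495114 0.112     ]
 [0.5436712  0.02004929 0.112     ]
 [0.4754956  0.02244389 0.112     ]] [np.float64(0.06821847237455081), np.float64(0.014905809613057798), np.float64(0.0682176357085319), np.float64(0.014802742413413367)]
-1.9250559578878617
-91.32013923850147
177.98836514090377
88.68761285338725
proj in scene [[276.62218189 215.81934522]] top-center expected (160+470/4,150+265/4)= 277.5 216.25
tri button [0.51073216 0.02722481 0.11108485]
foot bolts stand [[ 0.47881889  0.06928254  0.008     ]
 [ 0.55271551  0.05746132  0.008     ]
 [ 0.46673772 -0.0044016   0.008     ]]
drive bolts [[0.49826977 0.28744646 0.01      ]
 [0.52586773 0.21291803 0.01      ]
 [0.60937216 0.24395008 0.01      ]]
```

View pics/bush.png

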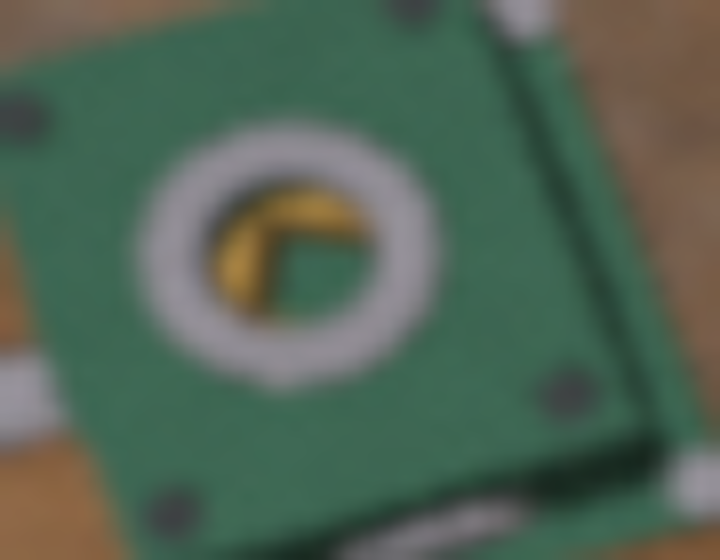

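The bush centre is at about (0.554, 0.266), and its triangulated z of 0.096 compares with 0.100 stated. The bar centre is at about (0.510, 0.028), measuring 68 x 15 mm with top z 0.111, at yaw about -1.6°. The hub square seen in the bore is turned about 8° clockwise in the image, so its yaw is about -8°. Next I'll move above the spindle.

Request:
{"api": "servo_tool", "payload": {"rows": [[[0,0,0],[0,0,-0.85],0],[[0,0,0],[0,0,-0.85],0],[[0,0,0],[0,0,-0.84],0],[[0.0195,0.0358,0],[0,0,0],0],[[0.0195,0.0358,0],[0,0,0],0],[[0.0195,0.0358,0],[0,0,0],0],[[0.0195,0.0358,0],[0,0,0],0],[[0.0195,0.0358,0],[0,0,0],0],[[0.0195,0.0358,0],[0,0,0],0],[[0.0195,0.0358,0],[0,0,0],0],[[0.0195,0.0358,0],[0,0,0],0],[[0.0195,0.0358,0],[0,0,0],0],[[0.0195,0.0358,0],[0,0,0],0],[[0.0195,0.0358,0],[0,0,0],0],[[0.0195,0.0358,0],[0,0,0],0],[[0.0195,0.0358,0],[0,0,0],0],[[0.0195,0.0358,0],[0,0,0],0],[[0.0195,0.0358,0],[0,0,0],0],[[0.0195,0.0358,0],[0,0,0],0],[[0.0195,0.0358,0],[0,0,0],0]]}}

```text
clock: 1.77
tool_pos: [0.5103, 0.0264, 0.1938]
orientation: [-180.0, -0.0, -1.6]
force: [0.1, 1.4, 0.2]
opening: 0.0879
```

Request:
{"api": "servo_tool", "payload": {"rows": [[[0,-0.002,0.014],[0,0,0],0],[[0,0,0.018],[0,0,0],0],[[0,0,0.018],[0,0,0],0],[[0,0,0.018],[0,0,0],0],[[0,0,0.006],[0,0,0],0],[[0,0,0],[0,0,0],0],[[0,0,0],[0,0,0],0],[[0,0,0],[0,0,0],0]]}}

```text
clock: 2.43
tool_pos: [0.5107, 0.0308, 0.1208]
orientation: [-180.0, -0.1, -1.6]
force: [0.9, -0.0, -0.2]
opening: 0.0877
```

```bash
python3 - <<'E'
from h import *
o=telemetry.get_obs();print(o['tool_pos'],o['orientation'],o['force'],o['joint_pos'])
S=snap("scene","s1");T=snap("top","t1")
cv2.imwrite("pics/z1.png",np.hstack([cv2.resize(S[140:260,210:350],None,fx=3,fy=3),cv2.resize(T[150:270,240:360],None,fx=3,fy=3)]))
E
```

```text
[0.51073347 0.03082711 0.12084847] [-1.79978701e+02 -8.47651400e-02 -1.56274426e+00] [ 0.9483182  -0.01601293 -0.18824727] [ 2.54864745e+01  8.70667279e+00 -2.56821281e+01  2.37484623e-02
 -5.55260222e+01  6.29373692e+01]
```

View pics/z1.png

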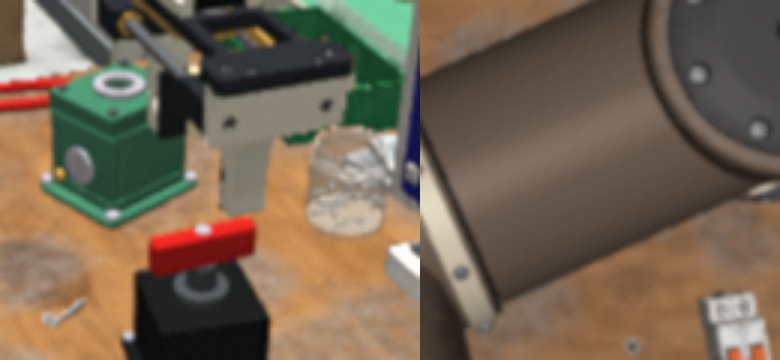

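```bash
python3 - <<'E'
from h import *
K,R,t=cam("scene");print("cam",-R.T@t)
p=telemetry.get_obs()['tool_pos']; y=np.radians(-1.6); ty=np.array([np.sin(y),-np.cos(y),0])
for s in(-.044,0,.044):
    q=p+s*ty; u=proj("scene",q)[0]; print(s,q,u,(u-[210,140])*3)
S=cv2.imread("pics/s1.png");cv2.imwrite("pics/z1b.png",cv2.resize(S[40:260,150:400],None,fx=3,fy=2.7))
E
```

```text
cam [ 0.21859903 -0.53294295  0.51438522]
-0.044 [0.51192059 0.07484602 0.12088658] [267.35745995 199.86265405] [172.07237985 179.58796216]
0 [0.51069204 0.03086317 0.12088658] [276.79504472 211.0542383 ] [200.38513417 213.1627149 ]
0.044 [ 0.50946349 -0.01311967  0.12088658] [287.17444408 223.3626758 ] [231.52333225 250.08802741]
```

View pics/z1b.png

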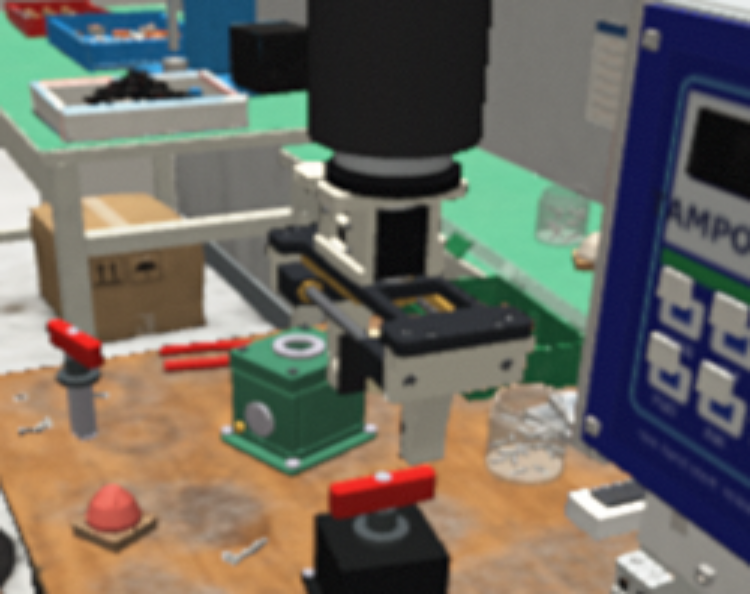

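```bash
python3 - <<'E'
from h import *
S=snap("scene","s2");T=snap("top","t2")
o=telemetry.get_obs();print(o['tool_pos'],o['clock'],o['opening'])
cv2.imwrite("pics/z2.png",cv2.resize(S[150:230,230:330],None,fx=7,fy=7,interpolation=cv2.INTER_CUBIC))
cv2.imwrite("pics/t2z.png",T)
E
```

```text
[0.51045898 0.03077006 0.12061469] 2.6333 0.08732172034002711
```

View pics/z2.png

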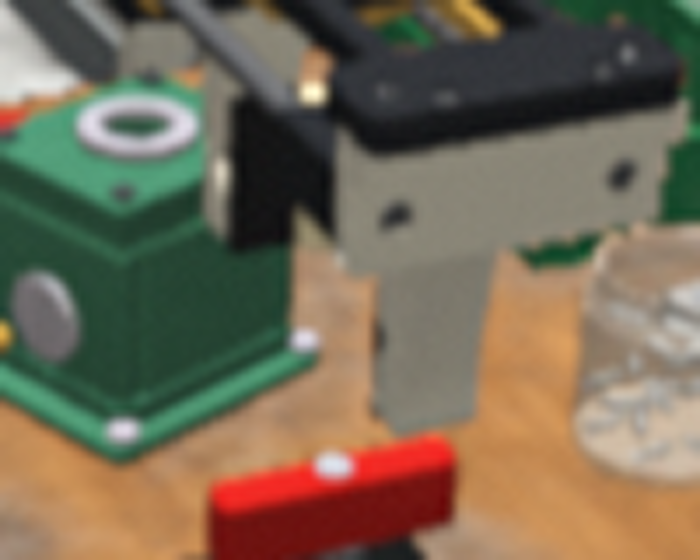

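View pics/t2z.png

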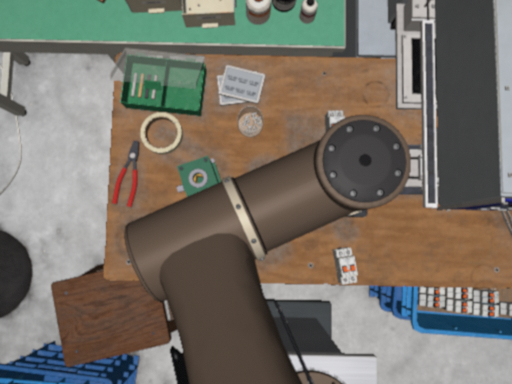

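```bash
python3 - <<'E'
from h import *
K,R,t=cam("scene");c=-R.T@t
for px in([284.3,210.7],[297.9,209.3]):
    d=R.T@np.linalg.inv(K)@np.r_[px,1]
    for y in(-.013,-.034,-.05,0.0):
        print(px,y,(c+d*(y-c[1])/d[1]).round(4))
    print("z=.1208",(c+d*(.1208-c[2])/d[2]).round(4))
print(proj("top",[[.51,.03,z] for z in(.1,.3,.5,.6,.7)]))
o=telemetry.get_obs();print(o['joint_pos'],o['orientation'])
E
```

```text
[284.3, 210.7] -0.013 [ 0.5025 -0.013   0.1487]
[284.3, 210.7] -0.034 [ 0.491  -0.034   0.1635]
[284.3, 210.7] -0.05 [ 0.4823 -0.05    0.1747]
[284.3, 210.7] 0.0 [0.5096 0.     0.1396]
z=.1208 [0.5242 0.0267 0.1208]
[297.9, 209.3] -0.013 [ 0.5294 -0.013   0.1451]
[297.9, 209.3] -0.034 [ 0.5169 -0.034   0.16  ]
[297.9, 209.3] -0.05 [ 0.5073 -0.05    0.1714]
[297.9, 209.3] 0.0 [0.5372 0.     0.1359]
z=.1208 [0.5499 0.0213 0.1208]
[[303.87843839 199.75818641]
 [318.42500494 190.24167078]
 [344.40489353 173.24535655]
 [366.92481841 158.5125867 ]
 [404.02460222 134.24152098]]
[ 2.54824084e+01  8.69522030e+00 -2.57243102e+01  6.78882683e-03
 -5.54907303e+01  6.29373919e+01] [-1.79964159e+02 -8.24613395e-02 -1.57638373e+00]
```

The top view agrees with the TCP in x and y. In the scene view, though, both fingertips appear about 14 px (roughly 30 mm) higher than the reported TCP. I'll descend to a height that is safe in either case and look again.

Request:
{"api": "servo_tool", "payload": {"rows": [[[0,0.002,0.008],[0,0,0],0],[[0,0,0.01],[0,0,0],0],[[0,0,0.008],[0,0,0],0],[[0,0,0],[0,0,0],0],[[0,0,0],[0,0,0],0]]}}

```text
clock: 3.05
tool_pos: [0.5093, 0.0281, 0.0928]
orientation: [179.9, 0.1, -1.6]
force: [-0.7, 0.0, 0.8]
opening: 0.0875
```

```bash
python3 - <<'E'
from h import *
S=snap("scene","s3")
o=telemetry.get_obs();print(o['tool_pos'],o['clock'],o['opening'],o['force'])
p=o['tool_pos']
for s in(-.044,.044):print(proj("scene",p+[0,s,0]))
cv2.imwrite("pics/z3.png",cv2.resize(S[160:260,230:330],None,fx=6,fy=6,interpolation=cv2.INTER_CUBIC))
E
```

```text
[0.50974377 0.0283048  0.093319  ] 3.1 0.08748379923244072 [ 0.86620397  0.7325024  -0.78191073]
[[287.25742795 236.93413055]]
[[266.57507478 212.80473618]]
```

View pics/z3.png

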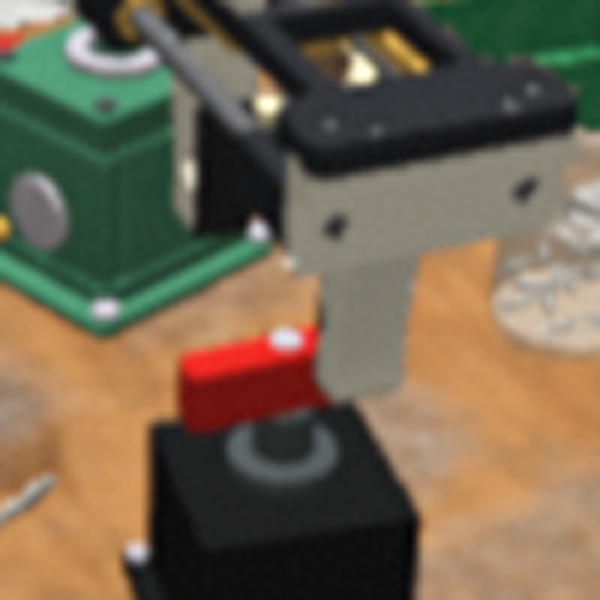

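```bash
python3 - <<'E'
from h import *
K,R,t=cam("scene");c=-R.T@t
def ry(px,y):
    d=R.T@np.linalg.inv(K)@np.r_[px,1]; return (c+d*(y-c[1])/d[1]).round(4)
# z2 picture (TCP .031,.1206)
for nm,px in(("brL",[230+345/7,150+268/7]),("brR",[230+660/7,150+205/7])):
    for y in(-.066,-.034,-.013):print(nm,y,ry(px,y))
# z3 (TCP .0283,.0933)
for nm,px in(("tipL",[230+322/6,160+400/6]),("tipR",[230+400/6,160+388/6])):
    for y in(-.068,-.037,-.016,.0):print(nm,y,ry(px,y))
E
```

```text
brL -0.066 [ 0.4631 -0.066   0.2277]
brL -0.034 [ 0.4799 -0.034   0.208 ]
brL -0.013 [ 0.4909 -0.013   0.1952]
brR -0.066 [ 0.5416 -0.066   0.2273]
brR -0.034 [ 0.5637 -0.034   0.2076]
brR -0.013 [ 0.5783 -0.013   0.1947]
tipL -0.068 [ 0.4728 -0.068   0.1577]
tipL -0.037 [ 0.4897 -0.037   0.134 ]
tipL -0.016 [ 0.5012 -0.016   0.1179]
tipL 0.0 [0.5099 0.     0.1056]
tipR -0.068 [ 0.4962 -0.068   0.1554]
tipR -0.037 [ 0.5147 -0.037   0.1315]
tipR -0.016 [ 0.5273 -0.016   0.1153]
tipR 0.0 [0.5368 0.     0.1029]
```

The static geometry matches both cameras, but the fingers look about 30 mm high. Closing here is harmless either way: it grips the bar if telemetry is right, or closes above the bar if the picture is right. It will settle which one is true.

Request:
{"api": "servo_tool", "payload": {"rows": [[[0,0,0],[0,0,0],0.5],[[0,0,0],[0,0,0],0.6],[[0,0,0],[0,0,0],0.7],[[0,0,0],[0,0,0],0.75],[[0,0,0],[0,0,0],0.75],[[0,0,0],[0,0,0],0.75]]}}

```text
clock: 3.6
tool_pos: [0.51, 0.0285, 0.0939]
orientation: [-180.0, -0.0, -1.6]
force: [0.4, -0.5, 0.2]
opening: 0.0531
```

```bash
python3 - <<'E'
from h import *
S=snap("scene","s4")
o=telemetry.get_obs();print(o['tool_pos'],o['clock'],o['opening'],o['force'])
cv2.imwrite("pics/z4.png",cv2.resize(S[160:260,230:330],None,fx=6,fy=6,interpolation=cv2.INTER_CUBIC))
E
```

```text
[0.5099837  0.02846884 0.09385697] 3.65 0.04920308350073114 [-0.12812069  0.35287888  0.02155912]
```

View pics/z4.png

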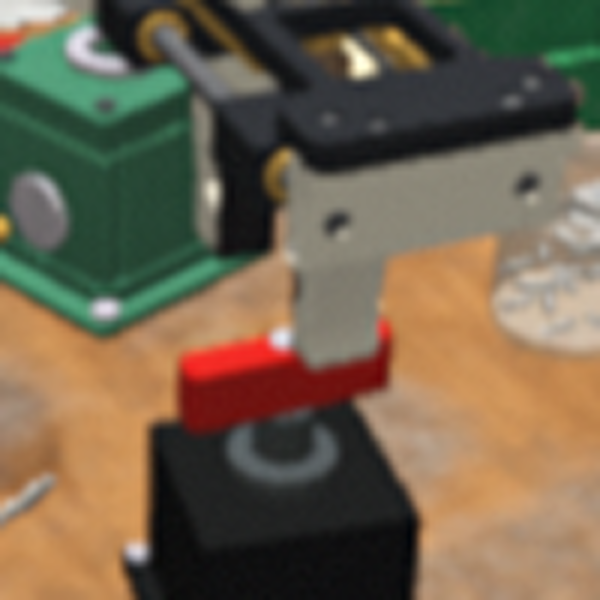

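Request:
{"api": "servo_tool", "payload": {"rows": [[[0,0,0],[0,0,0],0.8],[[0,0,0],[0,0,0],0.9],[[0,0,0],[0,0,0],0.9],[[0,0,0],[0,0,0],0.9],[[0,0,0],[0,0,0],0.9],[[0,0,0],[0,0,0],0.9],[[0,0,0],[0,0,0],0.9]]}}

```text
clock: 4.23
tool_pos: [0.5099, 0.0285, 0.0938]
orientation: [180.0, -0.0, -1.6]
force: [-0.2, 0.3, -0.0]
opening: 0.0093
```

```bash
python3 - <<'E'
from h import *
S=snap("scene","s5")
o=telemetry.get_obs();print(o['tool_pos'],o['clock'],o['opening'],o['force'])
cv2.imwrite("pics/z5.png",cv2.resize(S[160:260,230:330],None,fx=6,fy=6,interpolation=cv2.INTER_CUBIC))
E
```

```text
[0.50992114 0.02845785 0.09375604] 4.2833 0.009445016498141782 [0.04762456 0.1323415  0.79504625]
```

View pics/z5.png

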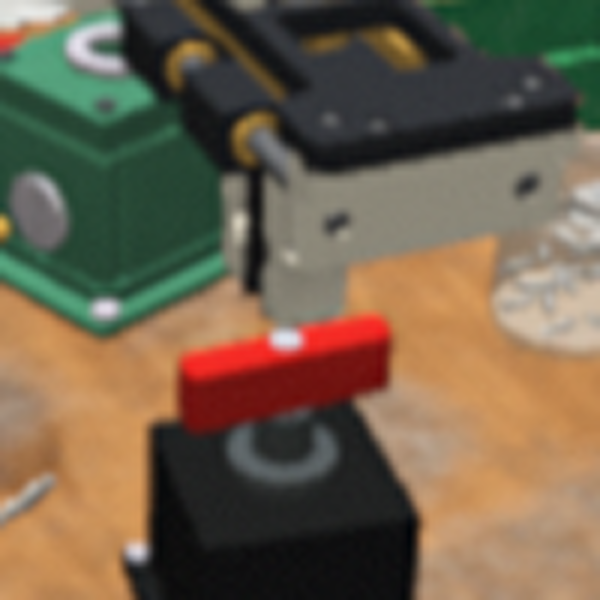

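The fingers closed above the bar: opening reads 9.4 mm with no contact, and the tips are visible at (305,318) in the crop, behind and above the button. So the fingertips really are higher than the reported z. Next I'll measure the offset.

```bash
python3 - <<'E'
from h import *
K,R,t=cam("scene");c=-R.T@t
def ry(px,y):
    d=R.T@np.linalg.inv(K)@np.r_[px,1]; return (c+d*(y-c[1])/d[1]).round(4)
S=cv2.imread("pics/s5.png");cv2.imwrite("pics/z5b.png",cv2.resize(S[185:225,260:300],None,fx=14,fy=14,interpolation=cv2.INTER_CUBIC))
for y in(.003,-.037): print(ry([230+265/6,160+315/6],y),ry([230+345/6,160+320/6],y))
print(proj("scene",[[.51,.0285,z] for z in(.094,.11,.12,.13,.14)]))
E
```

```text
[0.4912 0.003  0.1386] [0.518  0.003  0.1303]
[ 0.4708 -0.037   0.1666] [ 0.4957 -0.037   0.159 ]
[[276.52695365 223.92546776]
 [276.82021769 216.73376994]
 [277.00658557 212.16348066]
 [277.19537643 207.53377257]
 [277.38663785 202.84347931]]
```

View pics/z5b.png

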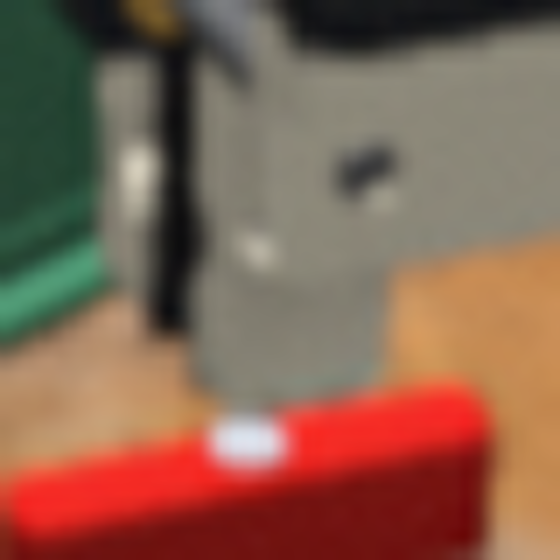

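```bash
python3 - <<'E'
from h import *
K,R,t=cam("scene");c=-R.T@t
def ry(px,y):
    d=R.T@np.linalg.inv(K)@np.r_[px,1]; return (c+d*(y-c[1])/d[1]).round(4)
print("inner", ry([260+195/14,185+390/14],.024))
for y in(.003,.0,.01): print(y,ry([260+270/14,185+410/14],y),ry([260+385/14,185+375/14],y))
for n in range(1,4):
    S=cv2.imread(f"pics/s{n}.png")
E
```

```text
inner [0.5014 0.024  0.1232]
0.003 [0.5015 0.003  0.1323] [0.5178 0.003  0.1336]
0.0 [0.4999 0.     0.1345] [0.5162 0.     0.1357]
0.01 [0.5052 0.01   0.1273] [0.5217 0.01   0.1286]
```

The fingertips are at z about 0.128 where the reported z is 0.094, an offset of roughly +34 mm, and x agrees. I'll open partly, descend so the visible tips sit at about 0.096, and check again.

Request:
{"api": "servo_tool", "payload": {"rows": [[[0,0,0],[0,0,0],0.5],[[0,0,0],[0,0,0],0.5],[[0,0,0],[0,0,0],0.5],[[0,0,0],[0,0,0],0.5],[[0,0,0],[0,0,0],0.5],[[0,0,0.008],[0,0,0],0.5],[[0,0,0.008],[0,0,0],0.5],[[0,0,0.008],[0,0,0],0.5],[[0,0,0.008],[0,0,0],0.5],[[0,0,0],[0,0,0],0.6],[[0,0,0],[0,0,0],0.65],[[0,0,0],[0,0,0],0.65]]}}

```text
clock: 5.28
tool_pos: [0.51, 0.0284, 0.0617]
orientation: [180.0, 0.0, -1.6]
force: [0.4, -0.1, -0.8]
opening: 0.032
```

```bash
python3 - <<'E'
from h import *
S=snap("scene","s6")
o=telemetry.get_obs();print(o['tool_pos'],o['clock'],o['opening'],o['force'])
cv2.imwrite("pics/z6.png",cv2.resize(S[190:250,250:310],None,fx=10,fy=10,interpolation=cv2.INTER_CUBIC))
E
```

```text
[0.51020225 0.0285016  0.06194883] 5.3333 0.03133626490554349 [1.12485051 0.19300885 0.6464824 ]
```

View pics/z6.png

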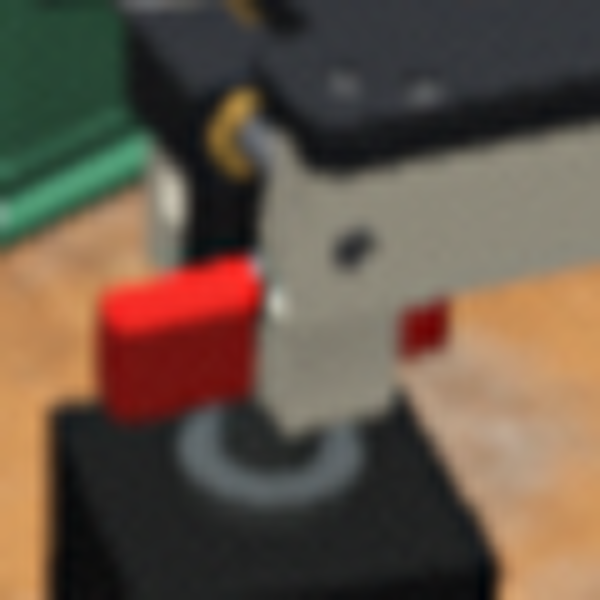

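```bash
python3 - <<'E'
from h import *
K,R,t=cam("scene");c=-R.T@t
def ry(px,y):
    d=R.T@np.linalg.inv(K)@np.r_[px,1]; return (c+d*(y-c[1])/d[1]).round(4)
print(ry([279,233.5],-.008),ry([250+39.5,190+41],-.008),"inner",ry([250+26.3,190+41],.013))
print("bar front bottom edge", ry([250+12,190+42],.0215),ry([250+24,190+39.5],.0215),"top",ry([250+12,190+33],.0215))
E
```

```text
[ 0.4968 -0.008   0.0994] [ 0.518 -0.008  0.099] inner [0.5021 0.013  0.09  ]
bar front bottom edge [0.477  0.0215 0.0891] [0.5015 0.0215 0.0881] top [0.4766 0.0215 0.109 ]
```

Request:
{"api": "servo_tool", "payload": {"rows": [[[0,0,0.003],[0,0,0],0.75],[[0,0,0],[0,0,0],0.85],[[0,0,0],[0,0,0],0.92],[[0,0,0],[0,0,0],0.95],[[0,0,0],[0,0,0],1.0],[[0,0,0],[0,0,0],1.0],[[0,0,0],[0,0,0],1.0],[[0,0,0],[0,0,0],1.0]]}}

```text
clock: 6.0
tool_pos: [0.5099, 0.0284, 0.0588]
orientation: [180.0, 0.0, -1.6]
force: [-0.5, -1.7, 0.2]
opening: 0.0139
```

```bash
python3 - <<'E'
from h import *
S=snap("scene","s7")
o=telemetry.get_obs();print(o['tool_pos'],o['clock'],o['opening'],o['force'],o['moment'])
cv2.imwrite("pics/z7.png",cv2.resize(S[190:250,250:310],None,fx=10,fy=10,interpolation=cv2.INTER_CUBIC))
E
```

```text
[0.50986298 0.02840227 0.05879781] 6.05 0.013625440399950133 [ 0.40720814 -0.73868723  0.72028728] [-0.35858182  0.18122303 -0.0314265 ]
```

View pics/z7.png

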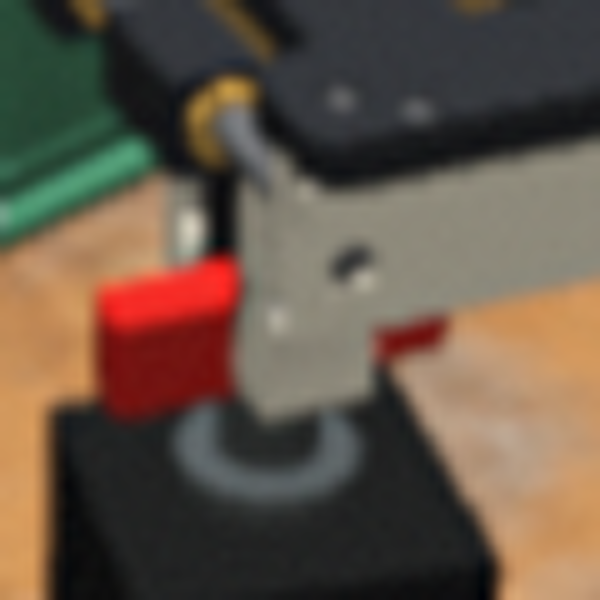

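Opening reads 13.9 mm, so the bar is gripped and the neck is clear. Next I'll lift straight up.

Request:
{"api": "servo_tool", "payload": {"rows": [[[0,0,-0.003],[0,0,0],1],[[0,0,-0.006],[0,0,0],1],[[0,0,-0.01],[0,0,0],1],[[0,0,-0.012],[0,0,0],1],[[0,0,-0.014],[0,0,0],1],[[0,0,-0.016],[0,0,0],1],[[0,0,-0.016],[0,0,0],1],[[0,0,-0.016],[0,0,0],1],[[0,0,-0.014],[0,0,0],1],[[0,0,-0.01],[0,0,0],1],[[0,0,-0.006],[0,0,0],1],[[0,0,-0.002],[0,0,0],1],[[0,0,0],[0,0,0],1],[[0,0,0],[0,0,0],1]]}}

```text
clock: 7.22
tool_pos: [0.5095, 0.0284, 0.1831]
orientation: [180.0, 0.1, -1.6]
force: [-0.3, 0.1, -2.1]
opening: 0.014
```

```bash
python3 - <<'E'
from h import *
S=snap("scene","s8")
o=telemetry.get_obs();print(o['tool_pos'],o['orientation'],o['clock'],o['opening'],o['force'],o['moment'])
cv2.imwrite("pics/z8.png",cv2.resize(S[120:260,210:350],None,fx=4.2,fy=4.2,interpolation=cv2.INTER_CUBIC))
E
```

```text
[0.50938084 0.02835106 0.18291938] [ 1.79976853e+02  8.25352150e-02 -1.60048140e+00] 7.2667 0.013596534167922818 [-1.03402121 -0.59639668 -2.96747665] [-0.02209203  0.04400906  0.00015604]
```

View pics/z8.png

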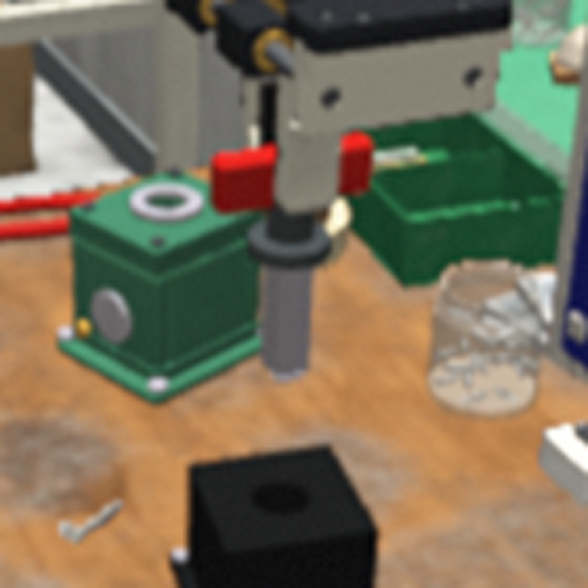

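The lift is clean: the z force is about -2 to -3 N against the spindle's 2.2 N weight, and the tip is around z 0.128. Next I'll refine the bar centre in x, using the button, and the bush centre.

```bash
python3 - <<'E'
from h import *
T=cv2.imread("pics/top0.png").astype(float)
# button: low red-saturation within bar
sub=T[194:204,300:312]; w=np.clip(sub[...,1]-75,0,None)*(sub[...,2]>140); 
print(sub[...,1].astype(int)); ys,xs=np.mgrid[194:204,300:312]
print("button",(w*xs).sum()/w.sum(),(w*ys).sum()/w.sum())
b=((w*xs).sum()/w.sum(),(w*ys).sum()/w.sum()); print(plane("top",b,.1135))
# bar ends along column: redness profile
r=np.clip(T[...,2]-T[...,1]-60,0,None)[175:225,298:314]; prof=r.sum(1); print(prof.astype(int))
# scene held spindle s8: bar ends
o=telemetry.get_obs();print(proj("scene",o['tool_pos']+[0,-.007,.034+.02]))
E
```

```text
[[ 63  55  36  36  48  54  52  45  41  44  53  53]
 [ 66  55  33  36  49  55  54  47  42  44  52  53]
 [ 65  52  31  39  60  74  74  63  49  49  54  52]
 [ 60  46  30  51  88 111 113  99  65  51  57  55]
 [ 54  46  37  70 114 139 140 123  81  58  61  57]
 [ 50  45  41  78 123 145 145 126  83  60  62  60]
 [ 50  48  38  68 109 135 136 111  71  57  63  60]
 [ 49  45  31  49  80 105 106  83  53  54  63  60]
 [ 49  40  28  43  58  68  68  56  45  55  62  59]
 [ 52  38  29  41  55  55  54  48  46  56  61  54]]
button 305.55354993983156 198.8808664259928
[[0.51084519 0.02805448 0.1135    ]]
[  0   0   0   0   0   0   0   0   3 230 385 417 418 419 417 413 413 410
 416 419 421 328  87  11   2  24 172 396 459 460 460 459 463 467 465 467
 465 461 434 311  83   0   0   0   0   0   0   0   0   0]
[[280.93594766 155.62950706]]
```

Request:
{"api": "servo_tool", "payload": {"rows": [[[0.002,-0.0131,0],[0,0,0],1],[[0.003,-0.019,0],[0,0,0],1],[[0.004,-0.025,0],[0,0,0],1],[[0.004,-0.025,0],[0,0,0],1],[[0.004,-0.025,0],[0,0,0],1],[[0.004,-0.025,0],[0,0,0],1],[[0.004,-0.025,0],[0,0,0],1],[[0.004,-0.025,0],[0,0,0],1],[[0.003,-0.022,0],[0,0,0],1],[[0.0025,-0.017,0],[0,0,0],1],[[0.0015,-0.011,0],[0,0,0],1],[[0.0012,-0.007,0],[0,0,0],1],[[0,0,0],[0,0,0],1],[[0,0,0],[0,0,0],1],[[0,0,0],[0,0,0],1]]}}

```text
clock: 8.52
tool_pos: [0.5536, 0.2655, 0.1838]
orientation: [180.0, 0.0, -1.6]
force: [0.1, -0.7, -3.0]
opening: 0.0137
```

```bash
python3 - <<'E'
from h import *
S=snap("scene","s9");T=snap("top","t9")
o=telemetry.get_obs();print(o['tool_pos'],o['orientation'],o['clock'],o['opening'],o['force'],o['moment'])
cv2.imwrite("pics/z9.png",np.hstack([cv2.resize(S[100:200,210:290],None,fx=5,fy=5,interpolation=cv2.INTER_CUBIC),cv2.resize(T[130:230,150:220],None,fx=5,fy=5,interpolation=cv2.INTER_CUBIC)]))
E
```

```text
[0.5537518  0.26550619 0.184064  ] [-1.79989031e+02 -1.05393852e-02 -1.64933329e+00] 8.6167 0.014266274486171486 [-0.0205573  -0.39361262 -2.30578072] [-0.06359288 -0.01665079  0.05534928]
```

View pics/z9.png

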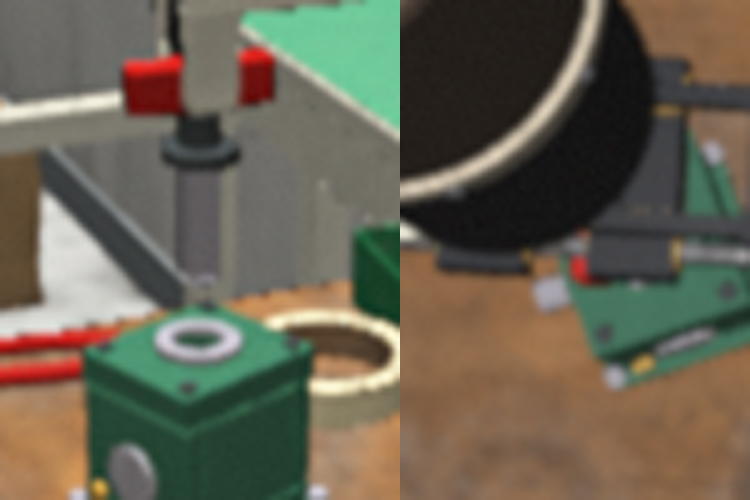

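Request:
{"api": "servo_tool", "payload": {"rows": [[[0,-0.001,0.006],[0,0,0],1],[[0,0,0.007],[0,0,0],1],[[0,0,0.006],[0,0,0],1],[[0,0,0.003],[0,0,0],1],[[0,0,0],[0,0,0],1],[[0,0,0],[0,0,0],1]]}}

```text
clock: 9.12
tool_pos: [0.5537, 0.2673, 0.1614]
orientation: [180.0, 0.0, -1.6]
force: [1.6, -0.5, -2.7]
opening: 0.0138
```

```bash
python3 - <<'E'
from h import *
S=snap("scene","s10")
o=telemetry.get_obs();print(o['tool_pos'],o['clock'],o['opening'],o['force'])
x,y,z=o['tool_pos']
print("exp",proj("scene",[[x+.0009,y,.184],[x+.0009,y,z-.055],[.5543,.2661,.1]]))
cv2.imwrite("pics/z10.png",cv2.resize(S[130:190,225:285],None,fx=10,fy=10,interpolation=cv2.INTER_CUBIC))
E
```

```text
[0.55390361 0.26746107 0.16172953] 9.1667 0.01370810042611241 [ 0.54731521 -0.60195254 -2.89722692]
exp [[249.38140548 133.051513  ]
 [249.3264274  163.7516074 ]
 [249.34776837 166.5758724 ]]
```

View pics/z10.png

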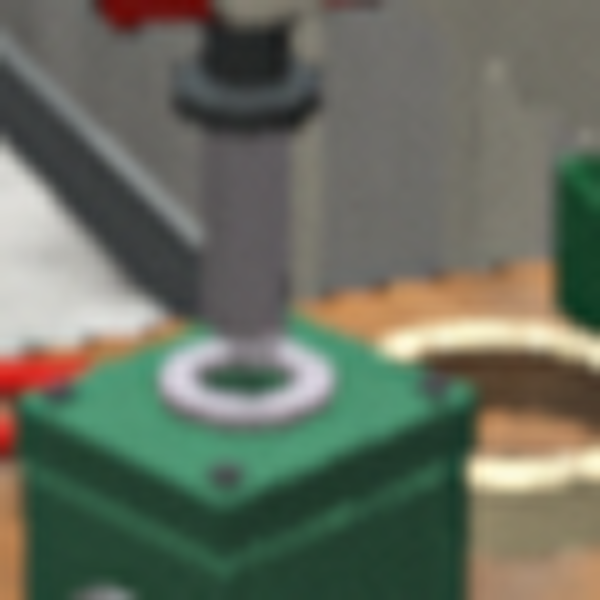

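The column offset between tip and bush is under about 0.3 px, and the tip sits about 5 mm above the rim. I'll enter slowly, watching the force.

Request:
{"api": "servo_tool", "payload": {"rows": [[[0,0.0005,0.002],[0,0,0],1],[[0,0,0.002],[0,0,0],1],[[0,0,0.002],[0,0,0],1],[[0,0,0.002],[0,0,0],1],[[0,0,0.001],[0,0,0],1]]}}

```text
clock: 9.58
tool_pos: [0.5536, 0.2669, 0.1524]
orientation: [180.0, 0.0, -1.6]
force: [0.1, -1.0, -2.9]
opening: 0.0139
```

Request:
{"api": "servo_tool", "payload": {"rows": [[[0,0,0.001],[0,0,0],1],[[0,0,0.001],[0,0,0],1],[[0,0,0.001],[0,0,0],1]]}}

```text
clock: 9.83
tool_pos: [0.5538, 0.267, 0.1497]
orientation: [-180.0, -0.0, -1.6]
force: [0.8, 0.0, -2.6]
opening: 0.0138
```

```bash
python3 - <<'E'
from h import *
S=snap("scene","s11")
o=telemetry.get_obs();print(o['tool_pos'],o['clock'],o['opening'],o['force'],o['moment'])
cv2.imwrite("pics/z11.png",cv2.resize(S[130:190,225:285],None,fx=10,fy=10,interpolation=cv2.INTER_CUBIC))
E
```

```text
[0.5537309  0.26692312 0.14949241] 9.8833 0.013721555767714102 [-0.25734592  0.0448259  -2.71256978] [-0.0127558   0.0459821   0.01504571]
```

View pics/z11.png

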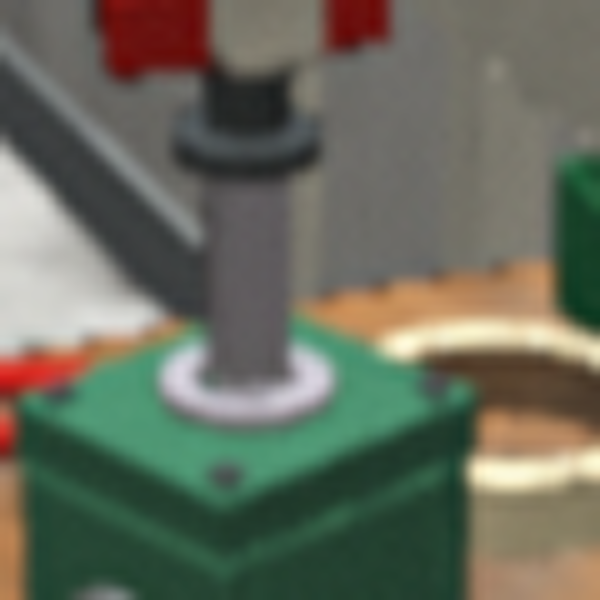

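The tip is about 5 mm inside the bore with no force. I'll continue down to just above the hub.

Request:
{"api": "servo_tool", "payload": {"rows": [[[0,0,0.002],[0,0,0],1],[[0,0,0.002],[0,0,0],1],[[0,0,0.002],[0,0,0],1],[[0,0,0.002],[0,0,0],1],[[0,0,0],[0,0,0],1]]}}

```text
clock: 10.3
tool_pos: [0.5535, 0.2667, 0.1411]
orientation: [180.0, 0.0, -1.6]
force: [-0.3, -0.3, -2.1]
opening: 0.0136
```

Request:
{"api": "servo_tool", "payload": {"rows": [[[0,0,0.002],[0,0,0],1],[[0,0,0.002],[0,0,0],1],[[0,0,0.002],[0,0,0],1],[[0,0,0.001],[0,0,0],1],[[0,0,0],[0,0,0],1]]}}

```text
clock: 10.72
tool_pos: [0.5536, 0.2668, 0.1344]
orientation: [180.0, 0.0, -1.6]
force: [-0.6, -0.8, -2.4]
opening: 0.0137
```

Request:
{"api": "servo_tool", "payload": {"rows": [[[0,0,0.001],[0,0,0],1],[[0,0,0.001],[0,0,0],1],[[0,0,0.001],[0,0,0],1]]}}

```text
clock: 10.97
tool_pos: [0.5538, 0.267, 0.1318]
orientation: [-180.0, -0.0, -1.6]
force: [-0.2, -0.5, -1.5]
opening: 0.0138
```

Request:
{"api": "servo_tool", "payload": {"rows": [[[0,0,0.001],[0,0,0],1],[[0,0,0.0005],[0,0,0],1],[[0,0,0.0005],[0,0,0],1]]}}

```text
clock: 11.22
tool_pos: [0.5538, 0.2669, 0.1297]
orientation: [180.0, 0.0, -1.6]
force: [-0.0, 0.6, -3.0]
opening: 0.0141
```

Request:
{"api": "servo_tool", "payload": {"rows": [[[0,0,0.0005],[0,0,0],1],[[0,0,0.0005],[0,0,0],1],[[0,0,0.0005],[0,0,0],1]]}}

```text
clock: 11.47
tool_pos: [0.5538, 0.267, 0.1283]
orientation: [-180.0, -0.0, -1.6]
force: [0.0, 0.2, -2.9]
opening: 0.0141
```

Request:
{"api": "servo_tool", "payload": {"rows": [[[0,0,0.0005],[0,0,0],1],[[0,0,0.0005],[0,0,0],1],[[0,0,0],[0,0,0],1]]}}

```text
clock: 11.72
tool_pos: [0.5538, 0.2669, 0.1272]
orientation: [180.0, 0.0, -1.6]
force: [-0.4, -0.1, -2.8]
opening: 0.0135
```

Request:
{"api": "servo_tool", "payload": {"rows": [[[0,0,0.0005],[0,0,0],1],[[0,0,0.0005],[0,0,0],1],[[0,0,0],[0,0,0],1]]}}

```text
clock: 11.97
tool_pos: [0.5538, 0.2669, 0.1264]
orientation: [180.0, -0.0, -1.6]
force: [0.4, -0.5, -1.3]
opening: 0.0142
```

Request:
{"api": "servo_tool", "payload": {"rows": [[[0,0,0.0005],[0,0,0],1],[[0,0,0.0005],[0,0,0],1],[[0,0,0],[0,0,0],1]]}}

```text
clock: 12.22
tool_pos: [0.5535, 0.2667, 0.1249]
orientation: [180.0, 0.0, -1.6]
force: [-0.2, -1.3, -2.1]
opening: 0.0134
```

No contact force yet, although the tip should be about 6 mm past the hub's top. I'll check in the picture.

```bash
python3 - <<'E'
from h import *
S=snap("scene","s12")
o=telemetry.get_obs();print(o['tool_pos'],o['clock'],o['opening'],o['force'],o['moment'])
x,y,z=o['tool_pos']
print(proj("scene",[[x,y,z+.041-.036],[x,y,z+.041-.024],[x,y,.1]]))
cv2.imwrite("pics/z12.png",cv2.resize(S[130:190,225:285],None,fx=10,fy=10,interpolation=cv2.INTER_CUBIC))
E
```

```text
[0.55358045 0.26669713 0.12499371] 12.2667 0.0135853058671788 [ 0.0142111  -1.63030252 -2.40943039] [-0.62061165  0.0716486  -0.02097537]
[[248.98714519 154.96469996]
 [248.99342595 150.24015768]
 [248.97177682 166.52515894]]
```

View pics/z12.png

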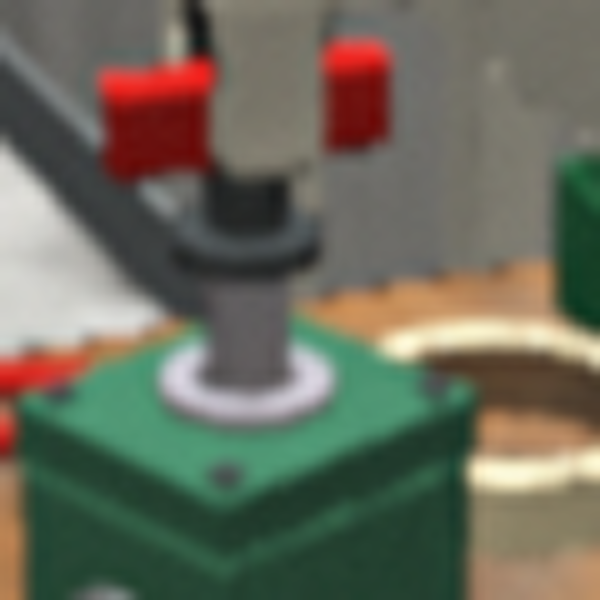

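The collar gap looks like about 30 mm, so the tip really is about 6 mm below the hub's top and no longer resting on it. The square seems to have engaged at once, which fits the seen hub angle being within a few degrees. I'll turn slightly toward that angle and keep lowering gently.

Request:
{"api": "servo_tool", "payload": {"rows": [[[0,0,0],[0,0,0.17],1],[[0,0,0],[0,0,0.16],1],[[0,0,0],[0,0,0],1]]}}

```text
clock: 12.52
tool_pos: [0.5536, 0.2669, 0.1251]
orientation: [180.0, 0.0, -3.7]
force: [-0.8, -0.8, -3.0]
opening: 0.0135
```

```bash
python3 - <<'E'
from h import *
o=telemetry.get_obs();print(o['tool_pos'],o['orientation'],o['clock'],o['opening'],o['force'],o['moment'])
E
```

```text
[0.55357202 0.26688427 0.12507108] [ 1.79988123e+02  2.43528332e-02 -3.67278314e+00] 12.5167 0.01350434390436962 [-0.82756234 -0.77255586 -3.00885003] [-0.48862027  0.26862881  0.06480573]
```

Request:
{"api": "servo_tool", "payload": {"rows": [[[0,0,0.001],[0,0,0],1],[[0,0,0.001],[0,0,0],1],[[0,0,0.001],[0,0,0],1],[[0,0,0],[0,0,0],1]]}}

```text
clock: 12.85
tool_pos: [0.5538, 0.2668, 0.1221]
orientation: [180.0, 0.0, -3.6]
force: [-0.5, -0.9, -2.1]
opening: 0.0136
```

```bash
python3 - <<'E'
from h import *
o=telemetry.get_obs();print(o['tool_pos'],o['orientation'],o['clock'],o['opening'],o['force'],o['moment'])
E
```

```text
[0.55378394 0.26684298 0.1220648 ] [ 1.79989240e+02  3.22167803e-03 -3.57185297e+00] 12.85 0.01356141476713586 [-0.4924859  -0.91635745 -2.09773678] [-0.68830303  0.03554575 -0.04197371]
```

The x moment of about -0.6 N·m and Fy of about -1 N suggest the bore is pushing lightly toward -y. I'll relieve that with a 0.5 mm shift.

Request:
{"api": "servo_tool", "payload": {"rows": [[[0,0.0005,0],[0,0,0.15],1],[[0,0,0],[0,0,0],1]]}}

```text
clock: 13.02
tool_pos: [0.5539, 0.2667, 0.1223]
orientation: [-180.0, -0.0, -4.6]
force: [0.5, -0.6, -2.9]
opening: 0.0135
```

```bash
python3 - <<'E'
from h import *
o=telemetry.get_obs();print(o['tool_pos'],o['orientation'],o['clock'],o['opening'],o['force'],o['moment'])
E
```

```text
[0.55389054 0.26668389 0.12227442] [-1.79967954e+02 -1.53336209e-02 -4.55315764e+00] 13.0167 0.013495764455063224 [ 0.49013339 -0.63470888 -2.87448917] [-0.20677025  0.09690961 -0.04713193]
```

Request:
{"api": "servo_tool", "payload": {"rows": [[[0,0.0003,0],[0,0,0.15],1],[[0,0,0],[0,0,0],1]]}}

```text
clock: 13.18
tool_pos: [0.5539, 0.2664, 0.1224]
orientation: [-180.0, -0.0, -5.4]
force: [0.5, 0.6, -1.9]
opening: 0.014
```

```bash
python3 - <<'E'
from h import *
o=telemetry.get_obs();print(o['tool_pos'],o['orientation'],o['clock'],o['opening'],o['force'],o['moment'])
E
```

```text
[0.55389543 0.26643494 0.12238189] [-1.79968167e+02 -2.06987252e-02 -5.44407594e+00] 13.1833 0.014032062569635809 [ 0.50860512  0.59488816 -1.92387472] [0.01465911 0.0020083  0.00596464]
```

Moments are now zero. I'll keep lowering.

Request:
{"api": "servo_tool", "payload": {"rows": [[[0,0,0.001],[0,0,0],1],[[0,0,0.001],[0,0,0],1],[[0,0,0.001],[0,0,0],1],[[0,0,0.001],[0,0,0],1],[[0,0,0.001],[0,0,0],1],[[0,0,0],[0,0,0],1]]}}

```text
clock: 13.68
tool_pos: [0.5536, 0.2661, 0.1169]
orientation: [180.0, 0.0, -5.4]
force: [-0.8, 0.1, -3.1]
opening: 0.0137
```

```bash
python3 - <<'E'
from h import *
o=telemetry.get_obs();print(o['tool_pos'],o['orientation'],o['clock'],o['opening'],o['force'],o['moment'])
E
```

```text
[0.55359137 0.26606153 0.11693316] [ 1.79983260e+02  1.83167080e-02 -5.37314374e+00] 13.6833 0.013681232356050921 [-0.82182005  0.0834924  -3.05332191] [-0.03839231  0.04303713  0.01740982]
```

Request:
{"api": "servo_tool", "payload": {"rows": [[[0,0,0.0015],[0,0,0],1],[[0,0,0.0015],[0,0,0],1],[[0,0,0.0015],[0,0,0],1],[[0,0,0.0015],[0,0,0],1],[[0,0,0],[0,0,0],1]]}}

```text
clock: 14.1
tool_pos: [0.5535, 0.266, 0.1108]
orientation: [180.0, 0.0, -5.4]
force: [0.1, -0.1, -2.6]
opening: 0.0136
```

```bash
python3 - <<'E'
from h import *
S=snap("scene","s13")
o=telemetry.get_obs();print(o['tool_pos'],o['orientation'],o['clock'],o['opening'],o['force'],o['moment'])
cv2.imwrite("pics/z13.png",cv2.resize(S[130:190,225:285],None,fx=10,fy=10,interpolation=cv2.INTER_CUBIC))
E
```

```text
[0.55358689 0.26604459 0.11099373] [ 1.79980291e+02  1.91015543e-02 -5.37335150e+00] 14.15 0.013611305805079504 [-0.89830494  0.24545636 -1.97641978] [-0.00677542  0.010537    0.00377036]
```

View pics/z13.png

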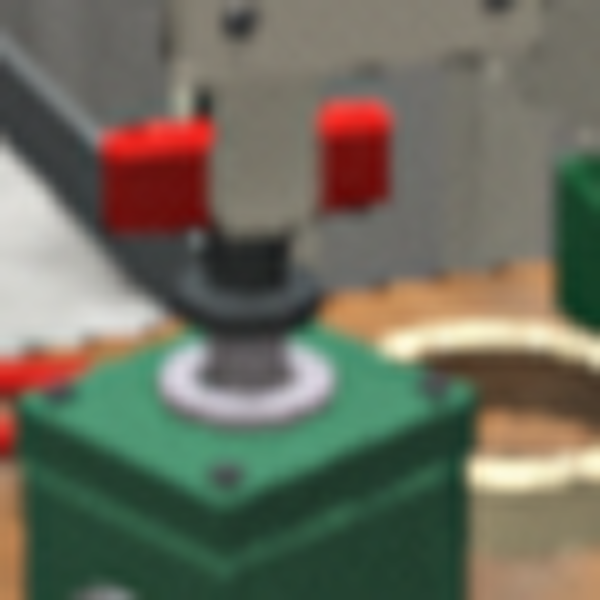

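The shank is well into the hub, with about 16 mm of gap left and no load. Continuing down.

Request:
{"api": "servo_tool", "payload": {"rows": [[[0,0,0.0015],[0,0,0],1],[[0,0,0.0015],[0,0,0],1],[[0,0,0.0015],[0,0,0],1],[[0,0,0.0015],[0,0,0],1],[[0,0,0.0015],[0,0,0],1],[[0,0,0.0015],[0,0,0],1],[[0,0,0.0015],[0,0,0],1],[[0,0,0.001],[0,0,0],1],[[0,0,0.0005],[0,0,0],1],[[0,0,0],[0,0,0],1]]}}

```text
clock: 14.98
tool_pos: [0.5537, 0.2661, 0.0991]
orientation: [180.0, 0.0, -5.4]
force: [-0.1, 0.7, -2.4]
opening: 0.0137
```

Request:
{"api": "servo_tool", "payload": {"rows": [[[0,0,0.001],[0,0,0],1],[[0,0,0.0005],[0,0,0],1],[[0,0,0.0005],[0,0,0],1],[[0,0,0],[0,0,0],1]]}}

```text
clock: 15.32
tool_pos: [0.5537, 0.2661, 0.0972]
orientation: [180.0, 0.0, -5.4]
force: [0.3, 1.1, -1.6]
opening: 0.0138
```

Request:
{"api": "servo_tool", "payload": {"rows": [[[0,0,0.0005],[0,0,0],1],[[0,0,0.0005],[0,0,0],1],[[0,0,0],[0,0,0],1]]}}

```text
clock: 15.57
tool_pos: [0.5537, 0.2661, 0.0962]
orientation: [180.0, 0.0, -5.4]
force: [0.5, 0.1, -2.1]
opening: 0.0135
```

Request:
{"api": "servo_tool", "payload": {"rows": [[[0,0,0.0005],[0,0,0],1],[[0,0,0.0003],[0,0,0],1],[[0,0,0],[0,0,0],1]]}}

```text
clock: 15.82
tool_pos: [0.5537, 0.2661, 0.0954]
orientation: [180.0, 0.0, -5.4]
force: [-0.3, 0.2, -1.4]
opening: 0.0138
```

```bash
python3 - <<'E'
from h import *
S=snap("scene","s14")
o=telemetry.get_obs();print(o['tool_pos'],o['orientation'],o['clock'],o['opening'],o['force'],o['moment'])
cv2.imwrite("pics/z14.png",cv2.resize(S[130:190,225:285],None,fx=10,fy=10,interpolation=cv2.INTER_CUBIC))
E
```

```text
[0.55371665 0.26613787 0.09543522] [ 1.79999149e+02  1.98361292e-03 -5.37429787e+00] 15.8667 0.01356943203788826 [-0.03102286 -0.28171826 -1.89318973] [-0.00968478 -0.05193766  0.0361781 ]
```

View pics/z14.png

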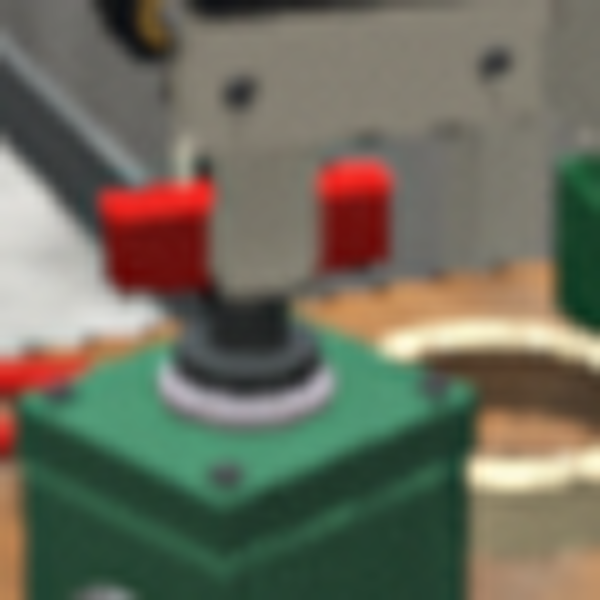

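The collar is all but on the bush. I'll take small steps until the load changes.

Request:
{"api": "servo_tool", "payload": {"rows": [[[0,0,0.0004],[0,0,0],1],[[0,0,0.0003],[0,0,0],1],[[0,0,0],[0,0,0],1]]}}

```text
clock: 16.12
tool_pos: [0.5538, 0.2662, 0.0949]
orientation: [-180.0, -0.0, -5.4]
force: [0.1, -0.5, -1.1]
opening: 0.014
```

Request:
{"api": "servo_tool", "payload": {"rows": [[[0,0,0.0003],[0,0,0],1],[[0,0,0.0002],[0,0,0],1],[[0,0,0],[0,0,0],1]]}}

```text
clock: 16.37
tool_pos: [0.5538, 0.2661, 0.0948]
orientation: [-180.0, -0.0, -5.4]
force: [-2.4, -1.3, 3.8]
opening: 0.0134
```

Request:
{"api": "servo_tool", "payload": {"rows": [[[0,0,0.0003],[0,0,0],1],[[0,0,0.0002],[0,0,0],1],[[0,0,0],[0,0,0],1]]}}

```text
clock: 16.62
tool_pos: [0.5539, 0.2661, 0.0948]
orientation: [-180.0, -0.0, -5.4]
force: [-4.2, -0.9, 8.1]
opening: 0.0137
```

It is seated: upward force rose from about -2 to +8 N while z held at 0.0948. I'll ease off slightly and release.

Request:
{"api": "servo_tool", "payload": {"rows": [[[0,0,-0.0004],[0,0,0],1],[[0,0,0],[0,0,0],1],[[0,0,0],[0,0,0],0.8],[[0,0,0],[0,0,0],0.7],[[0,0,0],[0,0,0],0.6],[[0,0,0],[0,0,0],0.55],[[0,0,0],[0,0,0],0.5],[[0,0,0],[0,0,0],0.5]]}}

```text
clock: 17.28
tool_pos: [0.5538, 0.2662, 0.094]
orientation: [-180.0, 0.0, -5.4]
force: [0.2, -0.5, -0.3]
opening: 0.0422
```

```bash
python3 - <<'E'
from h import *
S=snap("scene","s15")
o=telemetry.get_obs();print(o['tool_pos'],o['orientation'],o['clock'],o['opening'],o['force'],o['moment'])
cv2.imwrite("pics/z15.png",cv2.resize(S[130:190,225:285],None,fx=10,fy=10,interpolation=cv2.INTER_CUBIC))
E
```

```text
[0.55371017 0.26613351 0.0940408 ] [ 1.79992527e+02  5.22635977e-03 -5.37150384e+00] 17.3333 0.043002262434093594 [ 1.04330679  0.70651814 -0.01374223] [-0.07035359 -0.05688479  0.0221327 ]
```

View pics/z15.png

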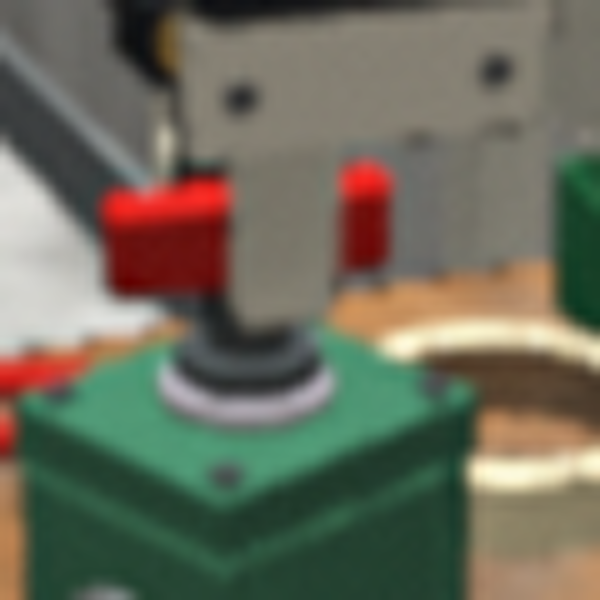

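Released and free on both sides. I'll retract straight up and then to the side for a final check from both cameras.

Request:
{"api": "servo_tool", "payload": {"rows": [[[0,0,-0.004],[0,0,0],0.5],[[0,0,-0.008],[0,0,0],0.5],[[0,0,-0.012],[0,0,0],0.5],[[0,0,-0.016],[0,0,0],0.5],[[0,0,-0.02],[0,0,0],0.5],[[0,0,-0.02],[0,0,0],0.5],[[0,0,-0.02],[0,0,0],0.5],[[0,0,-0.016],[0,0,0],0.5],[[0,0.02,-0.01],[0,0,0],0.5],[[0,0.03,0],[0,0,0],0.5],[[0,0.035,0],[0,0,0],0.5],[[0,0.035,0],[0,0,0],0.5],[[0,0.035,0],[0,0,0],0.5],[[0,0.035,0],[0,0,0],0.5],[[0,0.03,0],[0,0,0],0.5],[[0,0.02,0],[0,0,0],0.5],[[0,0,0],[0,0,0],0.5],[[0,0,0],[0,0,0],0.5]]}}

```text
clock: 18.83
tool_pos: [0.5311, 0.0259, 0.221]
orientation: [-180.0, -0.1, -5.5]
force: [0.2, 0.2, 0.6]
opening: 0.0437
```

```bash
python3 - <<'E'
from h import *
S=snap("scene","s16");T=snap("top","t16")
o=telemetry.get_obs();print(o['tool_pos'],o['clock'],o['opening'],o['force'])
print("exp collar under / bar top px",proj("scene",[[.5543,.2661,.1],[.5543,.2661,.148]]),proj("top",[[.5543,.2661,.148]]))
cv2.imwrite("pics/z16.png",np.hstack([cv2.resize(S[120:260,160:320],None,fx=2.8,fy=2.8),cv2.resize(T[150:220,160:230],None,fx=5,fy=5.6)[:392]]))
E
```

```text
[0.53133201 0.0273087  0.22064092] 18.9333 0.04371098887058996 [ 0.82624583 -0.34951292 -0.06912978]
exp collar under / bar top px [[249.34776837 166.5758724 ]
 [249.38186147 147.90135589]] [[194.57656869 174.56134224]]
```

View pics/z16.png

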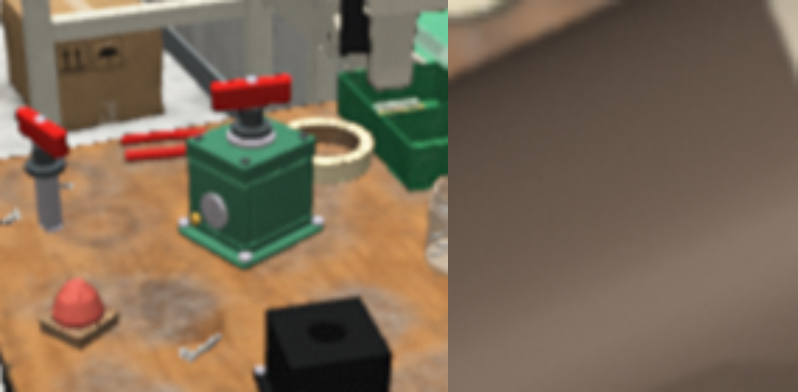

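View pics/s16.png

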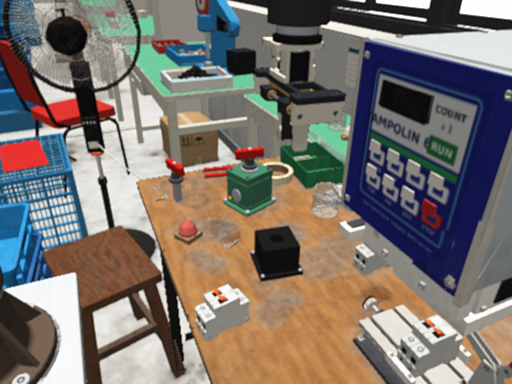

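The button is at scene px (249.3, 148.2), against (249.4, 147.9) expected when fully home. The spindle is upright, the collar is on the bush, the stand is empty and the bystanders are in place. Handing in.

```bash
python3 - <<'E'
from h import *
a=cv2.imread("pics/scene0.png").astype(int);b=cv2.imread("pics/s16.png").astype(int)
for n,(x0,x1,y0,y1) in dict(pad=(170,206,212,246),breaker=(190,255,280,340),jar=(308,345,182,220)).items(): print(n,abs(a-b)[y0:y1,x0:x1].mean())
print(ctrl.close_job())
E
```

```text
pad 5.123910675381263
breaker 5.312051282051282
jar 5.635135135135135
the job is handed in; nothing more can be done
None
```

The spindle is in the drive, fully home with its collar on the guide bush, and I let go, backed the arm clear and handed the job in at about 19 s.

**Final checks:**
- **Seating:** the collar met the bush with about 8 N upward force on the tool and no further travel. After release, the crossbar button was within 0.5 px of where a fully seated spindle should appear in the scene camera.
- **Bystanders:** the pad, breaker and jar showed only a small, uniform image difference (about 5 grey levels) from the first picture, so they appear not to have moved.
- **Not checked from above:** the arm blocked the top camera's view of the drive, so the final seating was confirmed from one camera only.

**What did not go as expected:**
- **Gripper height:** the fingertips were about 34 mm higher than the reported tool z. My first close passed above the bar without touching it. I corrected the height from the pictures and then gripped the bar.
- **No rest-and-turn search:** the square went in without any resting force at the angle it arrived. By luck it was within about 5° of the hub. I only turned it about 4° further, toward the hub angle seen in the picture, until the moments were near zero.
- **Sideways load:** a brief sideways moment of about 0.6 N·m appeared as the shank entered the hub. A 0.8 mm sideways shift, made together with part of that turn, cleared it.

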